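Dial the oak rigging case's wheel lock to its code

TASK

On the wheel lock of the oak rigging case (not the grey case), roll the wheel with the red tab to 3 and the wheel with the blue tab to 2, so that those numbers of dots stand at the white pointers. Leave the little black hull where it stands.

Things in the scene. Friction and masses are not known exactly. Their poses are not given: they have to be found in the camera images.
- oak_mid (a point): Top centre of the fixed oak case (160 x 210 mm, top 62 mm high, brass corners; left or right, yaw within 20 deg; a grey case with a like lock is a bystander). Lies on the axle line of its two wheels (radius 32, 42 wide, centred at y +49 red, -49 blue). x away from robot, y along axle to its left, z up. Between them a pointer block 16 x 34, 32 high; at y +-81 thin cheeks, 30 high.
- oak_red (a joint): Oak wheel with the red tab (at +y), rad: 0 tab straight up, + leaning to +x; stops +-0.85. Number 1 is set at -0.785, 2 at -0.262, 3 at +0.262, 4 at +0.785: so many black dots then lie on top, at the white pointer. Radial tab 10 mm thick, 18 wide, centred at y +58, its end 72 from the axle. Starts leaning to -x, up to 40 deg. Friction (about 2 N at the tab) holds it where left; no spring.
- oak_blue (a joint): Oak wheel with the blue tab (at -y), rad: same zero, sign, stops, numbers, friction and tab size as the red one; tab centred at y -58 mm. Starts with the tab leaning to +x, up to 40 deg.
- hull_center (a point): Centre, 18 mm above the desk, of the tiny black ship's hull on its pine cradle: loose, about 95 x 30 x 35 mm, its length along x, standing beyond the two cases. To be left where it is.

How it is judged (in metres and radians):
At the end, for the whole second after the job is handed in: On the oak case the red-tab wheel is at 3 (+15 deg) and the blue-tab wheel at 2 (-15 deg), each within 10 deg and at rest, and the hull is within 20 mm of where it stood (value of joint oak_red between 0.087 and 0.437 rad and value of joint oak_blue between -0.437 and -0.087 rad and velocity of joint oak_red between -0.1 and 0.1 rad/s and velocity of joint oak_blue between -0.1 and 0.1 rad/s and distance of hull_center from where it was at the start of the episode below 0.02 m); the robot touches nothing.
It fails at once if the hull is knocked or carried more than 20 mm from its place (distance of hull_center from where it was at the start of the episode above 0.02 m).
It also fails if it takes over 42 s, if anything falls off the work surface, if the arm or the gripper's body presses on something with over 40 N, if the wrist force passes 120 N, or if a joint passes its speed limit or range.

ROBOT

A 7-joint arm with a two-finger parallel gripper is mounted at the origin on the work surface. World frame = base frame: x ahead of the robot, y to its left, z up, the work surface at z = 0. Lengths are in mm, angles in rad, forces in N, time in s.
With the tool pointing down it reaches from about 425 to 950 mm from the base axis. Payload 4.7 kg.
Tool frame: the origin (TCP) lies on the front face of the gripper's body, between the roots of the fingers; the fingertips stand 70 mm ahead of it and the grasp point (between the pads) lies 51 mm ahead of it (env.finger_overhang is the distance from the TCP to the fingertips, in mm); y points along the fingers, z is the direction in which the jaws open and shut, and the axes are right-handed (so a half turn about y gives the same grasp; the last joint's range is limited). The gripper opens to 87 mm and grips with 3 to 60 N. Pads are 19 mm wide; open, the fingers measure 117 mm over their backs; the gripper's body (75 mm by 190 mm) begins 51 mm behind the grasp point.
Start: joints at [1.284, 0.469, -0.049, 1.532, 0.024, 1.141, -0.082], TCP at [172.137, -652.695, 292.273] pointing down, gripper open.
Joint ranges: [-2.59, 2.59], [-0.33, 1.99], [-1.39, 1.29], [0.1, 2.45], [-1.04, 4.18], [0.21, 1.99], [-2.66, 2.66]. Speed limits (rad/s): [2.57, 2.57, 3.14, 3.14, 3.14, 3.14, 3.14].

INTERFACE

Orientations are given as a rotation vector (axis times angle).
In Python, from station import env, optics, nets gives the robot as it stands.
- The arm moves only by the tool send_rows, never from a script. Its argument "targets" is a list of rows, each a list of 7 numbers: the turn, a rotation vector about the tool's x, y, z in degrees, then the shift along the tool's x, y, z in cm, then the gripper's target within -1 to 1 (shut at 1, half-way at 0, fully open at -1). In form: [[wx, wy, wz, x, y, z, hand], ...]. A call has 1 to 12 rows; each row shifts and turns the commanded pose from where the row before left it, along the tool's axes as they then stand; what a row does not reach is not made up. A row lasts 1/12 s, in which the tool goes at most 41.7 mm and 7.16 degrees, less where a joint would pass 70% of its speed; a pose out of reach is approached as far as the arm can. A call is refused whole if a number of a shift passes 4.17 or a number of a turn 7.16, either way. A call with a gripper value outside its range is refused whole. The fingers move at their own pace and stop on an object; "force" is the grip in N (left out, the last holds). Time passes only in rows, so rows that do not move let the fingers close. It gives the time, the measured TCP pose, the force and the opening at its end, in the units of the state.
- env.state(): the state, without advancing time (a new reading comes with each control period).
- optics.snapshot(name): name is "scene" or "top" or "wrist"; returns a dict with "image" (420x560x3 uint8, red, green, blue), "fx", "fy", "cx", "cy" (pixels), "extrinsics" (4x4, takes a point from camera to world coordinates); the wrist camera has in their place "T_tool_cam" (4x4, takes a point from camera to tool coordinates, whose origin is the TCP and whose axes are the tool frame's). Camera axes: x right, y down, z forward; pixel columns grow to the right and rows downward; lengths in mm; the calibration is good to about 2 mm. A picture is of the moment at which its call begins: read the wrist's pose just before it. There is no depth.
- env.hand_in(): hands the job in, once; it reports no verdict.
Trained networks look in the newest picture that a camera, given by its name, has taken for a name from the list of things; names that differ only in an ending like _2 or _b are one class to them, and where a whole thing is asked for, a point or a joint stands for the part that bears it (a point fixed in the world has none). Each returns a list of dicts, best first, with "conf" (0 to 1); they miss things now and then, are a little off and sometimes report something else, mostly with a low value. They report only what shows in the picture. A call takes as long as a camera call.
- nets.masks_of(thing, camera): "mask" (420x560 bool, what is visible of it) and "rect" ([left, top, width, height] in pixels, round what is visible of it).
The state is a dict: "time_s": time; "joints": joint angles; "qvel": joint speeds; "tau": joint torques, N m; "ee_pos": TCP position; "tool_rot": TCP orientation; "ft_force": force on the tool from outside, world axes, zero at the start; "moment": the same for the moment, N m; "width": finger opening in mm.
Only numpy, scipy, OpenCV 4.12 (cv2) and the standard library are available. Lean on these libraries where they do the work, as an engineer would, in place of code of your own. Each camera call takes 0.05 s, during which the arm holds its last target.

## Working session

There is one attempt and no reset: what is moved stays moved. The work goes in short steps, Python scripts to look and compute and a tool call to move; the robot and the scene stay as the last step left them, time stands still between calls to the robot, and variables do not carry over. Pictures are saved under pics/ and viewed, and the job is handed in when it is done.

Besides the shell and the picture viewer there is one more tool, called after "Call:" as name(argument=value, ...) on one line, values as JSON. send_rows: Moves the arm, as the interface text tells. Its arguments: {"type":"object","properties":{"targets":{"type":"array","items":{"type":"array","items":{"type":"number"}}},"force":{"type":"number"}},"required":["targets"]}

```bash
ls; mkdir -p pics; python3 - <<'E'
from station import env, optics, nets
import cv2,numpy as np
print(env.state())
for n in ["scene","top"]:
    s=optics.snapshot(n)
    cv2.imwrite(f"pics/{n}0.png",s["image"][:,:,::-1])
    print(n,s["fx"],s["fy"],s["cx"],s["cy"],np.round(s["extrinsics"],4).tolist())
    for t in ["oak_mid","oak_red","oak_blue","hull_center"]:
        try: print(t,[(round(d["conf"],2),d["rect"]) for d in nets.masks_of(t,n)][:4])
        except Exception as e: print(t,e)
E
```

```text
pics
{'time_s': 0.0, 'joints': array([ 1.28411603,  0.46943884, -0.04858522,  1.53371841,  0.02411601,
        1.14098651, -0.0822901 ]), 'qvel': array([-0.00183824, -0.00042278, -0.00102553, -0.00164815, -0.00066751,
       -0.00139838, -0.00054062]), 'tau': array([-2.93292887e-04, -5.07969618e+01, -8.12103110e-02, -2.36152536e+01,
       -6.15217234e-02,  3.80193454e-02,  1.87716228e-04]), 'ee_pos': array([ 171.96562556, -652.23753596,  291.1906559 ]), 'tool_rot': array([-0.2705233 ,  2.08615445, -2.08208854]), 'ft_force': array([-0.43187258, -0.11530622,  0.61877313]), 'moment': array([-0.05830017,  0.01063946, -0.01435064]), 'width': 87.24052587346726}
scene 406.75142592904996 406.75142592904996 287.7093492823641 214.29195978135883 [[0.5533, 0.4544, -0.6981, 1218.5887], [0.8329, -0.2929, 0.4695, -384.9515], [0.0089, -0.8413, -0.5406, 518.5149], [0.0, 0.0, 0.0, 1.0]]
oak_mid [(0.96, [88.9, 186.9, 140.4, 114.5])]
oak_red [(0.79, [167.3, 186.1, 33.0, 44.8])]
oak_blue [(0.9, [119.3, 221.0, 39.7, 31.1])]
hull_center [(0.79, [304.2, 260.8, 48.6, 23.8])]
top 433.4183011537004 433.4183011537004 284.1597587901689 205.47820728884423 [[-0.009, -0.9904, 0.138, 556.579], [-0.9994, 0.0134, 0.031, -18.7385], [-0.0326, -0.1376, -0.9899, 847.6305], [0.0, 0.0, 0.0, 1.0]]
oak_mid [(0.63, [341.6, 214.3, 146.3, 123.2])]
oak_red [(0.9, [376.6, 260.8, 35.2, 40.5])]
oak_blue [(0.64, [426.6, 241.1, 34.6, 43.9])]
hull_center [(0.58, [265.2, 141.6, 41.6, 31.7])]
```

View pics/scene0.png

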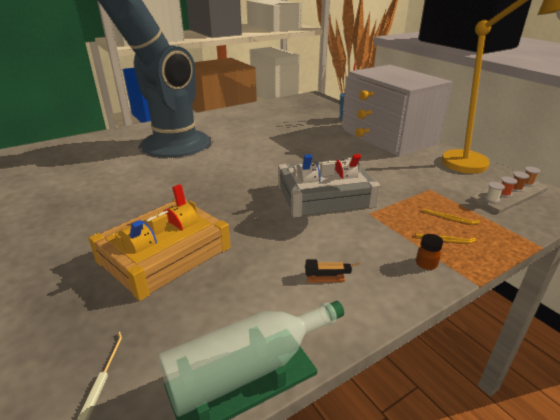

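View pics/top0.png

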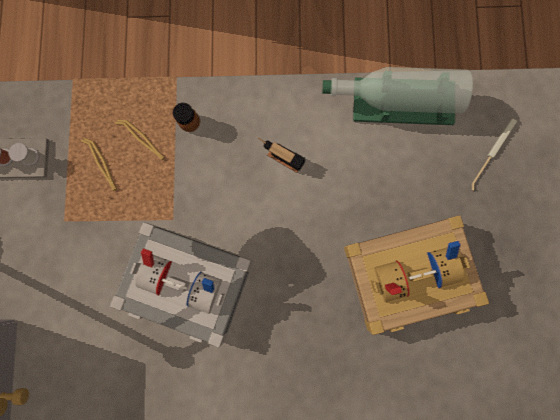

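The oak case is at right in the top view (about 417,276). The red tab leans toward the robot and the blue tab away from it. I'll zoom in to measure.

```bash
python3 - <<'E'
import cv2
a=cv2.imread("pics/top0.png")[205:345,330:500]; cv2.imwrite("pics/topz.png",cv2.resize(a,None,fx=4.2,fy=4.2,interpolation=2))
a=cv2.imread("pics/scene0.png")[175:300,80:240]; cv2.imwrite("pics/scz.png",cv2.resize(a,None,fx=4.5,fy=4.5,interpolation=2))
E
```

```text
(no output)
```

View pics/topz.png

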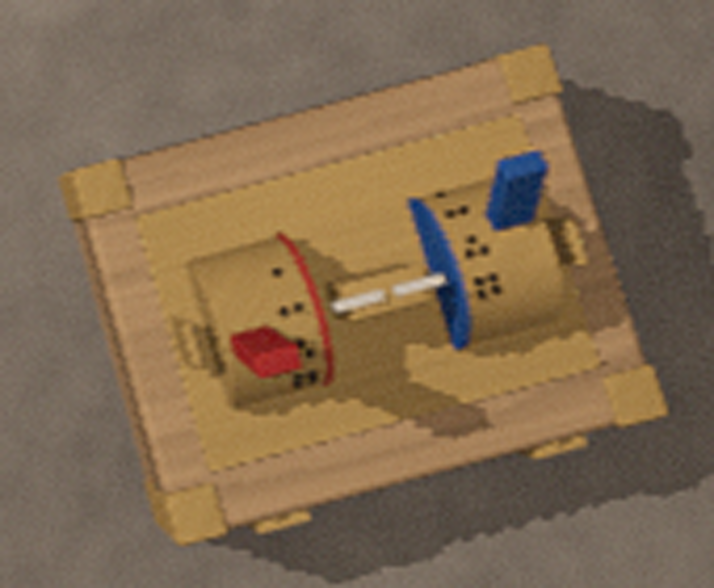

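View pics/scz.png

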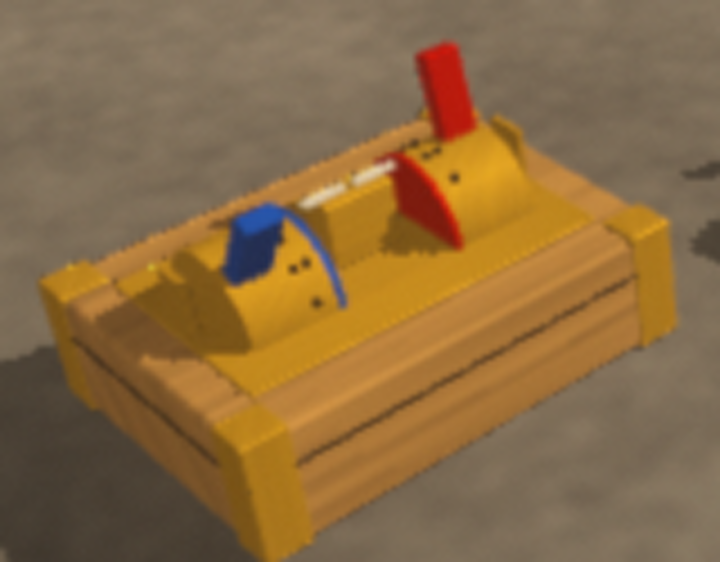

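Zoom corners: far-left (62,178), far-right (548,45), near-right (667,412), near-left (180,543). I'll compute the case pose and fit the tab angles from both views.

```bash
cat > h.py <<'E'
import numpy as np,cv2
def ray(s,uv,z):
    E=np.array(s["extrinsics"]); d=E[:3,:3]@np.array([(uv[0]-s["cx"])/s["fx"],(uv[1]-s["cy"])/s["fy"],1]); o=E[:3,3]
    return o+d*(z-o[2])/d[2]
def proj(s,P,E=None):
    E=np.array(s["extrinsics"]) if E is None else E
    p=(np.atleast_2d(P)-E[:3,3])@E[:3,:3]
    return np.c_[p[:,0]/p[:,2]*s["fx"]+s["cx"],p[:,1]/p[:,2]*s["fy"]+s["cy"]]
def tabbox(mid,yaw,a,yc,r0=33):
    X=np.array([np.cos(yaw),np.sin(yaw),0]);Y=np.array([-np.sin(yaw),np.cos(yaw),0]);Z=np.array([0,0,1.])
    rad=np.sin(a)*X+np.cos(a)*Z; tan=np.cos(a)*X-np.sin(a)*Z
    return np.array([mid+r*rad+t*tan+(yc+w)*Y for r in(r0,72) for t in(-5,5) for w in(-9,9)])
E
python3 - <<'E'
from station import env, optics, nets
from h import *
S={n:optics.snapshot(n) for n in("top","scene")}
zo={"top":([330,205],4.2),"scene":([80,175],4.5)}
C={"top":[(62,178),(548,45),(667,412),(180,543)],"scene":[(672,212),(217,420),(40,283),None]}
for n in S:
    P=[ray(S[n],np.array(zo[n][0])+np.array(c)/zo[n][1]-0.5*(1-1/zo[n][1])*0,62) if c else None for c in C[n]]
    print(n,[np.round(p,1) if p is not None else None for p in P])
    if n=="top":
        print([np.linalg.norm(P[i]-P[(i+1)%4]) for i in range(4)])
        mid=np.mean(P,0); e=P[0]+P[3]-P[1]-P[2]; yaw=np.arctan2(-e[0],e[1])
        e2=P[0]+P[1]-P[2]-P[3]; yaw2=np.arctan2(e2[1],e2[0]); print(mid,yaw,yaw2)
yaw=(yaw+yaw2)/2
for nm,yc in(("oak_red",58),("oak_blue",-58)):
    for n in S:
        img=S[n]["image"].astype(int)
        r=nets.masks_of(nm,n)[0]["rect"]; x,y,w,h=[int(v) for v in r]
        m=np.zeros(img.shape[:2],np.uint8)
        R,G,B=img[...,0],img[...,1],img[...,2]
        c=(R>110)&(G<60)&(B<70) if nm=="oak_red" else (B>G*1.3)&(B>R*1.5)&(B>50)
        m[y-5:y+h+5,x-5:x+w+5]=c[y-5:y+h+5,x-5:x+w+5]
        k,l,st,_=cv2.connectedComponentsWithStats(m); print(nm,n,[list(q) for q in st[1:] if q[4]>8])
        best=[]
        for a in np.arange(-.85,.86,.02):
            t=np.zeros_like(m); cv2.fillConvexPoly(t,cv2.convexHull(np.round(proj(S[n],tabbox(mid,yaw,a,yc))).astype(np.int32)),1)
            best.append(((t&m).sum()/(t|m).sum(),round(a,2)))
        print(sorted(best)[::-1][:4])
E
```

```text
top [array([ 588.5, -102.5,   62. ]), array([ 643.2, -311.6,   62. ]), array([ 488.9, -350.7,   62. ]), array([ 436.8, -147.1,   62. ])]
[np.float64(216.1823551800216), np.float64(159.17187576361283), np.float64(210.12603272249123), np.float64(158.1540791970462)]
[ 539.33196282 -227.95967151   62.        ] 0.2530051541366922 0.26682205053680785
scene [array([ 589.6, -103.2,   62. ]), array([ 623.6, -312.5,   62. ]), array([ 494.1, -350. ,   62. ]), None]
oak_red top [[np.int32(396), np.int32(261), np.int32(9), np.int32(15), np.int32(17)], [np.int32(405), np.int32(277), np.int32(4), np.int32(16), np.int32(18)], [np.int32(385), np.int32(283), np.int32(17), np.int32(12), np.int32(138)]]
[(np.float64(0.6388888888888888), np.float64(-0.13)), (np.float64(0.6363636363636364), np.float64(-0.11)), (np.float64(0.6284403669724771), np.float64(-0.15)), (np.float64(0.5919282511210763), np.float64(-0.09))]
oak_red scene [[np.int32(173), np.int32(185), np.int32(12), np.int32(21), np.int32(180)], [np.int32(167), np.int32(209), np.int32(15), np.int32(21), np.int32(154)]]
[(np.float64(0.46134020618556
[... 231 characters left out ...]
np.int32(14), np.int32(19), np.int32(179)], [np.int32(428), np.int32(253), np.int32(14), np.int32(35), np.int32(173)]]
[(np.float64(0.4221698113207547), np.float64(0.55)), (np.float64(0.41904761904761906), np.float64(0.51)), (np.float64(0.41244239631336405), np.float64(0.53)), (np.float64(0.40930232558139534), np.float64(0.59))]
oak_blue scene [[np.int32(130), np.int32(220), np.int32(19), np.int32(18), np.int32(148)], [np.int32(151), np.int32(231), np.int32(4), np.int32(7), np.int32(9)]]
[(np.float64(0.6233766233766234), np.float64(0.57)), (np.float64(0.6190476190476191), np.float64(0.55)), (np.float64(0.602510460251046), np.float64(0.53)), (np.float64(0.6008403361344538), np.float64(0.51))]
```

Case mid is about (539,-228,62) with yaw about 0.26. Red is about -0.15 and blue about +0.55, and both views and the dots agree. The plan is to tilt the tool to the target radial direction, straddle each tab and close, which aligns the tab at the set number. Next I compute the moves.

```bash
cat > plan.py <<'E'
import numpy as np,sys
from scipy.spatial.transform import Rotation as R
from station import env
mid=np.array([539.,-228,62]);yaw=0.26
X=np.array([np.cos(yaw),np.sin(yaw),0]);Y=np.array([-np.sin(yaw),np.cos(yaw),0]);Z=np.array([0,0,1.])
def show(a,yc,lat,rad):  # a tilt, rad = radius of grasp point
    st=env.state(); p=np.array(st["ee_pos"]);T=R.from_rotvec(st["tool_rot"]); M=T.as_matrix()
    r=np.sin(a)*X+np.cos(a)*Z; t=np.cos(a)*X-np.sin(a)*Z
    yt=-r
    for s in(1,-1):
        zt=s*t; xt=np.cross(yt,zt); G=np.c_[xt,yt,zt]
        tcp=mid+yc*Y+lat*t+(rad+51)*r
        w=np.degrees((T.inv()*R.from_matrix(G)).as_rotvec())
        d=(tcp-p)/10
        print("sign",s,"turn",np.round(w,1),"tcp",np.round(tcp,1),"shift now-axes",np.round(M.T@d,2),"shift in goal axes",np.round(G.T@d,2))
    print("t",round(st["time_s"],2),"p",np.round(p,1),"axes x,y,z",np.round(M.T,2).tolist(),"F",np.round(st["ft_force"],1),"w",round(st["width"],1),"j",np.round(st["joints"],2))
if __name__=="__main__": show(*map(float,sys.argv[1:5]))
E
python3 plan.py 0.262 58 -15 130; python3 plan.py 0 0 0 130
```

```text
sign 1 turn [-11.8 -89.6 -11.8] tcp [ 555.4 -163.6  240.7] shift now-axes [-49.53   5.16 -37.52] shift in goal axes [-37.41  -7.87  49.26]
sign -1 turn [ 11.8  89.3 -11.8] tcp [ 555.4 -163.6  240.7] shift now-axes [-49.53   5.16 -37.52] shift in goal axes [ 37.41  -7.87 -49.26]
t 0.8 p [ 172.1 -652.7  292.3] axes x,y,z [[-0.97, -0.25, -0.0], [0.0, -0.0, -1.0], [0.25, -0.97, 0.0]] F [-0.5 -0.4  0.1] w 87.1 j [ 1.28  0.47 -0.05  1.53  0.02  1.14 -0.08]
sign 1 turn [ -0.  -90.1   0. ] tcp [ 539. -228.  243.] shift now-axes [-46.3    4.93 -31.71] shift in goal axes [-31.61   4.93  46.37]
sign -1 turn [-0.  89.9 -0. ] tcp [ 539. -228.  243.] shift now-axes [-46.3    4.93 -31.71] shift in goal axes [ 31.61   4.93 -46.37]
t 0.8 p [ 172.1 -652.7  292.3] axes x,y,z [[-0.97, -0.25, -0.0], [0.0, -0.0, -1.0], [0.25, -0.97, 0.0]] F [-0.5 -0.4  0.1] w 87.1 j [ 1.28  0.47 -0.05  1.53  0.02  1.14 -0.08]
```

Call:
send_rows(targets=[[0,0,0,-2.5,0,-1.9,-1],[0,0,0,-2.5,0,-1.9,-1],[0,0,0,-2.5,0,-1.9,-1],[0,0,0,-2.5,0,-1.9,-1],[0,0,0,-2.5,0,-1.9,-1],[0,0,0,-2.5,0,-1.9,-1],[0,0,0,-2.5,0,-1.9,-1],[0,0,0,-2.5,0,-1.9,-1],[0,0,0,-2.5,0,-1.9,-1],[0,0,0,-2.5,0,-1.9,-1]])

```text
time_s: 1.63
ee_pos: [366.2, -403.9, 292.6]
tool_rot: [-0.27, 2.083, -2.085]
ft_force: [1.0, -0.0, 0.5]
width: 87.3
```

Call:
send_rows(targets=[[0,0,0,-2.5,0,-1.9,-1],[0,0,0,-2.5,0,-1.9,-1],[0,0,0,-2.5,0,-1.9,-1],[0,0,0,-2.5,0,-1.9,-1],[0,0,0,-2.5,0,-1.9,-1],[0,0,0,-2.5,0,-1.9,-1],[0,0,0,-2.5,0,-1.9,-1],[0,0,0,-2.5,0,-1.9,-1],[0,0,0,-2.5,0,-1.9,-1],[0,0,0,-2.5,0,-1.9,-1]])

```text
time_s: 2.47
ee_pos: [559.5, -156.5, 292.5]
tool_rot: [-0.269, 2.083, -2.084]
ft_force: [0.2, -0.0, -0.1]
width: 86.8
```

Call:
send_rows(targets=[[0,-7,0,0,0,0,-1],[0,-7,0,0,0,0,-1],[0,-7,0,0,0,0,-1],[0,-7,0,0,0,0,-1],[0,-7,0,0,0,0,-1],[0,-7,0,0,0,0,-1],[0,-7,0,0,0,0,-1],[0,-7,0,0,0,0,-1],[0,-7,0,0,0,0,-1],[0,-7,0,0,0,0,-1],[0,-7,0,0,0,0,-1],[0,-7,0,0,0,0,-1]])

```text
time_s: 3.47
ee_pos: [558.7, -157.9, 292.4]
tool_rot: [-1.28, 1.091, -1.092]
ft_force: [-0.3, -0.1, 0.8]
width: 87.3
```

```bash
python3 plan.py 0.262 58 -15 100
```

```text
sign 1 turn [-15.   -5.8  -0.7] tcp [ 547.9 -165.6  211.7] shift now-axes [ 0.59  8.07 -1.2 ] shift in goal axes [0.47 8.12 0.89]
sign -1 turn [  1.1 172.8 -22.8] tcp [ 547.9 -165.6  211.7] shift now-axes [ 0.59  8.07 -1.2 ] shift in goal axes [-0.47  8.12 -0.89]
t 3.47 p [ 558.7 -157.9  292.4] axes x,y,z [[0.16, -0.99, 0.0], [0.0, -0.0, -1.0], [0.99, 0.16, 0.0]] F [-0.3 -0.1  0.8] w 87.3 j [ 0.67  0.38 -0.6   1.74  0.24  1.1   0.15]
```

Call:
send_rows(targets=[[-5,-2,-0.2,0,0,0,-1],[-5,-2,-0.2,0,0,0,-1],[-5,-2,-0.2,0,0,0,-1],[0,0,0,0,0,0,-1]])

```text
time_s: 3.8
ee_pos: [560.2, -156.7, 291.3]
tool_rot: [-1.531, 1.181, -0.899]
ft_force: [0.4, 0.6, 0.1]
width: 87.0
```

```bash
python3 plan.py 0.262 58 -15 62; python3 - <<'E'
from station import env, optics, nets
from h import *
from plan import *
st=env.state(); s=optics.snapshot("wrist")
T=np.eye(4);T[:3,:3]=R.from_rotvec(st["tool_rot"]).as_matrix();T[:3,3]=st["ee_pos"]
E=T@np.array(s["T_tool_cam"])
im=s["image"][:,:,::-1].copy()
for a,yc in((-.15,58),(.55,-58)):
    for q in proj(s,tabbox(mid,yaw,a,yc),E): cv2.circle(im,tuple(int(v) for v in q),2,(0,255,0),-1)
for x in(-80,80):
    for y in(-105,105):
        q=proj(s,mid+x*X+y*Y,E)[0]; cv2.circle(im,tuple(int(v) for v in q),3,(255,0,255),-1)
cv2.imwrite("pics/w1.png",im)
E
```

```text
sign 1 turn [ 0.   0.1 -0.3] tcp [ 538.4 -168.1  175. ] shift now-axes [ 0.6  11.85  0.7 ] shift in goal axes [ 0.54 11.85  0.69]
sign -1 turn [-4.000e-01 -1.799e+02 -1.000e-01] tcp [ 538.4 -168.1  175. ] shift now-axes [ 0.6  11.85  0.7 ] shift in goal axes [-0.54 11.85 -0.69]
t 3.8 p [ 560.2 -156.7  291.3] axes x,y,z [[0.26, -0.97, -0.01], [-0.25, -0.06, -0.97], [0.93, 0.25, -0.26]] F [0.4 0.6 0.1] w 87.0 j [ 0.57  0.48 -0.58  1.61  0.33  1.39  0.17]
```

View pics/w1.png

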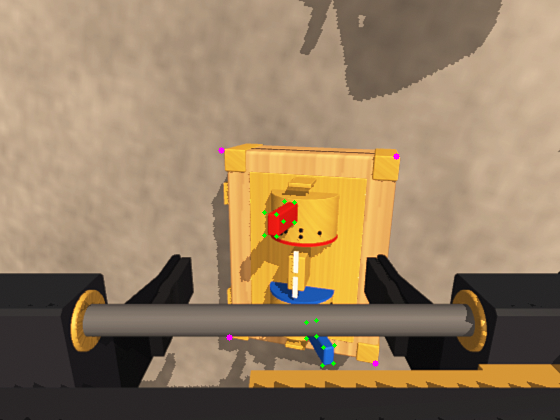

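The overlay matches to about 3 px: the case sits about 2–3 mm further along +X/+Y than I assumed, and the red tab (282,218) lies where predicted. Descending over the red tab, offset -15 mm.

Call:
send_rows(targets=[[0,0,0,0.2,0,0.5,-1],[0,0,0,0.2,0,0.4,-1],[0,0,0,0,2,0,-1],[0,0,0,0,2,0,-1],[0,0,0,0,2,0,-1],[0,0,0,0,2,0,-1],[0,0,0,0,2,0,-1],[0,0,0,0,1.2,0,-1],[0,0,0,0,0.6,0,-1],[0,0,0,0,0,0,-1]])

```text
time_s: 4.68
ee_pos: [537.8, -167.3, 175.2]
tool_rot: [-1.53, 1.183, -0.902]
ft_force: [-0.8, -0.6, 0.4]
width: 87.1
```

```bash
sed -i 's/^mid=.*/mid=np.array([541.,-225.5,62]);yaw=0.26/' plan.py; python3 plan.py 0.262 58 0 62; python3 - <<'E'
from station import optics
import cv2
for n in("wrist","top"): cv2.imwrite(f"pics/{n}2.png",optics.snapshot(n)["image"][:,:,::-1])
E
```

```text
sign 1 turn [ 0.1 -0.1 -0.3] tcp [ 554.4 -161.9  171.1] shift now-axes [-0.1  -0.06  1.78] shift in goal axes [-0.1  -0.06  1.78]
sign -1 turn [4.000e-01 1.799e+02 1.000e-01] tcp [ 554.4 -161.9  171.1] shift now-axes [-0.1  -0.06  1.78] shift in goal axes [ 0.1  -0.06 -1.78]
t 4.68 p [ 537.8 -167.3  175.2] axes x,y,z [[0.25, -0.97, -0.0], [-0.25, -0.06, -0.97], [0.93, 0.25, -0.26]] F [-0.8 -0.6  0.4] w 87.1 j [ 0.57  0.57 -0.55  1.77  0.4   1.17  0.11]
```

View pics/wrist2.png

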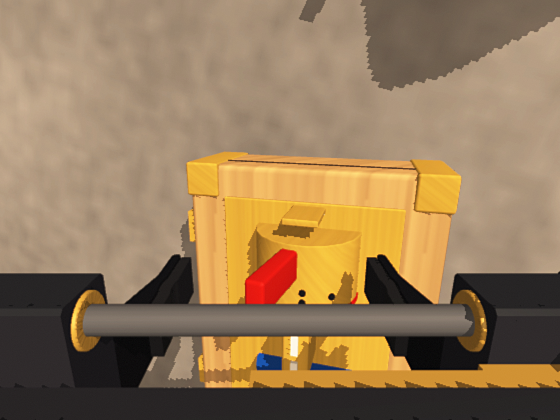

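The red tab (270,280) stands between the fingers. I'll shift +18 mm and close gently.

Call:
send_rows(targets=[[0,0,0,-0.1,0,0.5,-1],[0,0,0,0,0,0.5,-1],[0,0,0,0,0,0.5,-1],[0,0,0,0,0,0.3,-1],[0,0,0,0,0,0,0],[0,0,0,0,0,0,0.5],[0,0,0,0,0,0,1],[0,0,0,0,0,0,1],[0,0,0,0,0,0,1],[0,0,0,0,0,0,1],[0,0,0,0,0,0,1],[0,0,0,0,0,0,1]], force=8)

```text
time_s: 5.78
ee_pos: [554.9, -161.6, 171.4]
tool_rot: [-1.53, 1.182, -0.903]
ft_force: [-1.2, -1.1, 1.4]
width: 41.5
```

Call:
send_rows(targets=[[0,0,0,0,0,0,1],[0,0,0,0,0,0,1],[0,0,0,0,0,0,1],[0,0,0,0,0,0,1],[0,0,0,0,0,0,1],[0,0,0,0,0,0,1]])

```text
time_s: 6.28
ee_pos: [555.1, -161.4, 171.3]
tool_rot: [-1.53, 1.182, -0.903]
ft_force: [-0.3, 0.4, 0.9]
width: 10.3
```

```bash
python3 plan.py 0.262 58 0 62;  python3 - <<'E'
from station import optics
import cv2
for n in("wrist","scene"): cv2.imwrite(f"pics/{n}3.png",optics.snapshot(n)["image"][:,:,::-1])
E
```

```text
sign 1 turn [-0.  -0.1 -0.2] tcp [ 554.4 -161.9  171.1] shift now-axes [ 0.03  0.04 -0.07] shift in goal axes [ 0.03  0.04 -0.07]
sign -1 turn [  0.3 179.9  -0. ] tcp [ 554.4 -161.9  171.1] shift now-axes [ 0.03  0.04 -0.07] shift in goal axes [-0.03  0.04  0.07]
t 6.28 p [ 555.1 -161.4  171.3] axes x,y,z [[0.26, -0.97, -0.0], [-0.25, -0.06, -0.97], [0.93, 0.25, -0.26]] F [-0.3  0.4  0.9] w 10.3 j [ 0.55  0.6  -0.54  1.73  0.4   1.18  0.1 ]
```

View pics/wrist3.png

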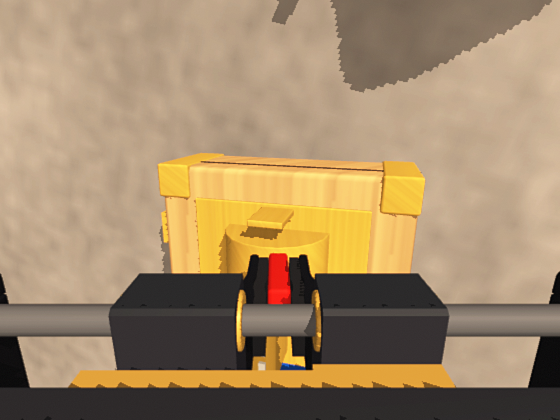

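Width is 10.3 mm, so the tab is flat between the pads at the set angle. Releasing and backing off, then tilting for blue.

Call:
send_rows(targets=[[0,0,0,0,0,0,-1],[0,0,0,0,0,0,-1],[0,0,0,0,0,0,-1],[0,0,0,0,0,0,-1],[0,0,0,0,0,0,-1],[0,0,0,0,0,0,-1],[0,0,0,0,0,0,-1],[0,0,0,0,0,0,-1]])

```text
time_s: 7.05
ee_pos: [555.1, -161.4, 171.3]
tool_rot: [-1.53, 1.182, -0.903]
ft_force: [-0.9, 0.8, 0.4]
width: 55.5
```

Call:
send_rows(targets=[[0,0,0,0,-1,0,-1],[0,0,0,0,-2,0,-1],[0,0,0,0,-2,0,-1],[0,0,0,0,-2,0,-1],[0,0,0,0,-2,0,-1],[0,0,0,0,-2,0,-1],[6,0,0,0,0,0,-1],[6,0,0,0,0,0,-1],[6,0,0,0,0,0,-1],[6,0,0,0,0,0,-1],[6,0,0,0,0,0,-1],[0,0,0,0,0,0,-1]])

```text
time_s: 8.05
ee_pos: [579.9, -156.0, 277.5]
tool_rot: [-1.104, 0.855, -1.11]
ft_force: [-1.1, -0.6, -1.4]
width: 86.8
```

```bash
python3 plan.py -0.262 -58 35 62; python3 - <<'E'
from station import optics
import cv2
for n in("top","wrist"): cv2.imwrite(f"pics/{n}4.png",optics.snapshot(n)["image"][:,:,::-1])
E
```

```text
sign 1 turn [ 0.1 -0.3 -0. ] tcp [ 560.3 -280.4  180.2] shift now-axes [11.56  8.08 -7.37] shift in goal axes [11.52  8.08 -7.44]
sign -1 turn [1.000e-01 1.797e+02 1.000e-01] tcp [ 560.3 -280.4  180.2] shift now-axes [11.56  8.08 -7.37] shift in goal axes [-11.52   8.08   7.44]
t 8.05 p [ 579.9 -156.   277.5] axes x,y,z [[0.25, -0.97, -0.0], [0.25, 0.07, -0.97], [0.94, 0.24, 0.26]] F [-1.1 -0.6 -1.4] w 86.8 j [ 0.79  0.36 -0.69  1.84  0.17  0.79  0.31]
```

View pics/wrist4.png

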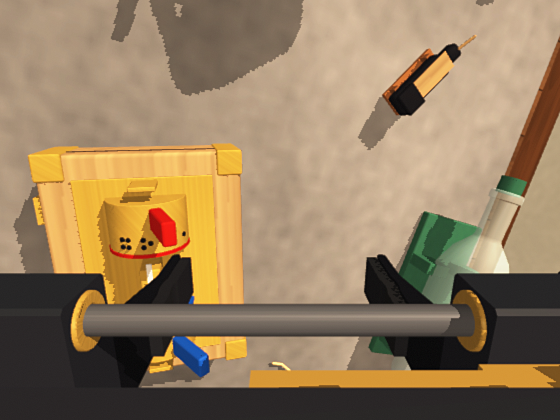

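The wheel now shows 3 dots (147,243) near the pointer and the fingers are clear. Moving sideways in two stages to blue: x +11.5, z -7.4, then down 8.1.

Call:
send_rows(targets=[[0,0,0,2,0,-1.2,-1],[0,0,0,2,0,-1.2,-1],[0,0,0,2,0,-1.2,-1],[0,0,0,2,0,-1.3,-1],[0,0,0,2,0,-1.3,-1],[0,0,0,1.5,0,-1.2,-1],[0,0,0,0,0,0,-1],[0,0,0,0,0,0,-1]])

```text
time_s: 8.82
ee_pos: [543.7, -284.4, 258.0]
tool_rot: [-1.102, 0.855, -1.107]
ft_force: [0.4, 0.5, -0.0]
width: 86.9
```

```bash
python3 plan.py -0.262 -58 35 62; python3 - <<'E'
from station import env, optics, nets
from h import *
from plan import *
st=env.state(); s=optics.snapshot("wrist")
T=np.eye(4);T[:3,:3]=R.from_rotvec(st["tool_rot"]).as_matrix();T[:3,3]=st["ee_pos"]
E=T@np.array(s["T_tool_cam"])
im=s["image"][:,:,::-1].copy()
for a,yc in((.262,58),(.55,-58)):
    for q in proj(s,tabbox(mid,yaw,a,yc),E): cv2.circle(im,tuple(int(v) for v in q),2,(0,255,0),-1)
cv2.imwrite("pics/w5.png",im)
s=optics.snapshot("scene"); im=s["image"][:,:,::-1].copy()
cv2.imwrite("pics/s5.png",cv2.resize(im[130:310,60:260],None,fx=3,fy=3,interpolation=2))
E
```

```text
sign 1 turn [ 0.  -0.2 -0.2] tcp [ 560.3 -280.4  180.2] shift now-axes [ 0.07  7.95 -0.36] shift in goal axes [ 0.04  7.95 -0.36]
sign -1 turn [3.000e-01 1.798e+02 1.000e-01] tcp [ 560.3 -280.4  180.2] shift now-axes [ 0.07  7.95 -0.36] shift in goal axes [-0.04  7.95  0.36]
t 8.82 p [ 543.7 -284.4  258. ] axes x,y,z [[0.25, -0.97, -0.0], [0.25, 0.07, -0.97], [0.93, 0.24, 0.26]] F [ 0.4  0.5 -0. ] w 86.9 j [ 1.01  0.42 -0.68  1.81  0.14  0.79  0.56]
```

View pics/w5.png

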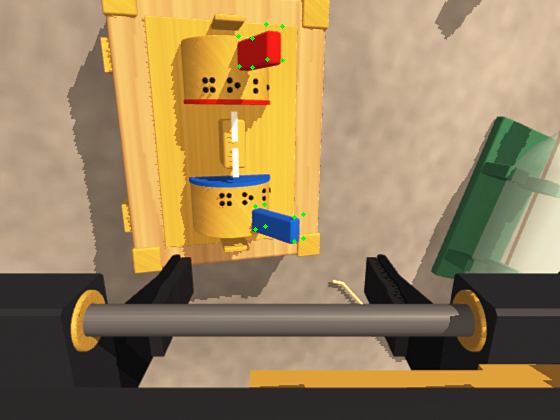

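View pics/s5.png

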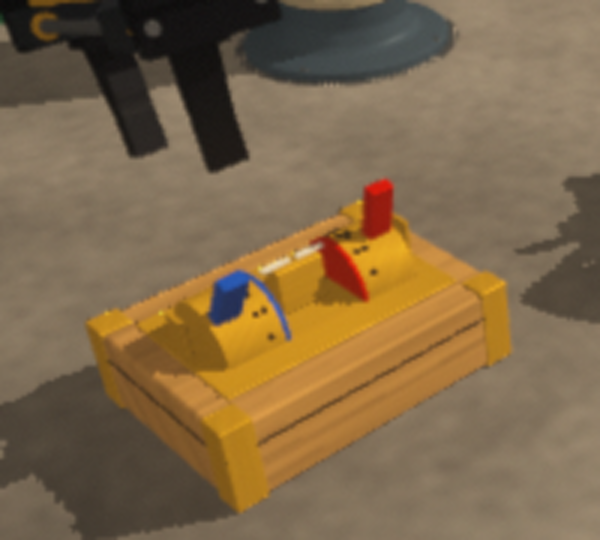

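The overlay is within about 4 px, red sits at 3 dots (234,85), and the blue tab (275,225) is in line with the jaws' span. Descending.

Call:
send_rows(targets=[[0,0,0,0.2,0,-0.4,-1],[0,0,0,0,1.5,0,-1],[0,0,0,0,1.5,0,-1],[0,0,0,0,1.5,0,-1],[0,0,0,0,1.5,0,-1],[0,0,0,0,1.2,0,-1],[0,0,0,0,0.7,0,-1],[0,0,0,0,0,0,-1]])

```text
time_s: 9.58
ee_pos: [559.3, -280.2, 179.3]
tool_rot: [-1.104, 0.855, -1.104]
ft_force: [0.9, -0.1, 0.2]
width: 86.9
```

```bash
python3 plan.py -0.262 -58 0 62; python3 - <<'E'
from station import optics
import cv2
for n in("wrist",): cv2.imwrite(f"pics/{n}6.png",optics.snapshot(n)["image"][:,:,::-1])
E
```

```text
sign 1 turn [ 0.1 -0.1 -0.3] tcp [ 527.6 -289.1  171.1] shift now-axes [ 0.05 -0.06 -3.38] shift in goal axes [ 0.04 -0.07 -3.38]
sign -1 turn [  0.4 179.9   0.2] tcp [ 527.6 -289.1  171.1] shift now-axes [ 0.05 -0.06 -3.38] shift in goal axes [-0.04 -0.07  3.38]
t 9.58 p [ 559.3 -280.2  179.3] axes x,y,z [[0.26, -0.97, -0.01], [0.25, 0.07, -0.97], [0.93, 0.25, 0.26]] F [ 0.9 -0.1  0.2] w 86.9 j [ 0.93  0.53 -0.62  1.85  0.22  0.65  0.5 ]
```

View pics/wrist6.png

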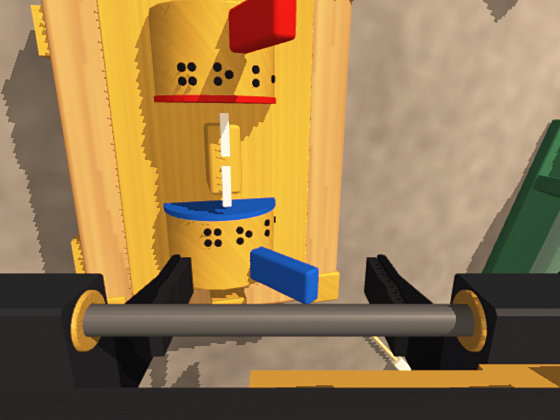

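The blue tab (285,275) is between the fingers. Pushing -34 mm, then closing.

Call:
send_rows(targets=[[0,0,0,0,0,-0.5,-1],[0,0,0,0,0,-0.5,-1],[0,0,0,0,0,-0.5,-1],[0,0,0,0,0,-0.5,-1],[0,0,0,0,0,-0.5,-1],[0,0,0,0,0,-0.5,-1],[0,0,0,0,0,-0.4,-1],[0,0,0,0,0,0,0],[0,0,0,0,0,0,0.5],[0,0,0,0,0,0,1],[0,0,0,0,0,0,1],[0,0,0,0,0,0,1]], force=8)

```text
time_s: 10.63
ee_pos: [528.6, -289.8, 173.0]
tool_rot: [-1.102, 0.851, -1.109]
ft_force: [2.3, 0.5, 2.8]
width: 61.5
```

Call:
send_rows(targets=[[0,0,0,0,0,0,1],[0,0,0,0,0,0,1],[0,0,0,0,0,0,1],[0,0,0,0,0,0,1],[0,0,0,0,0,0,1],[0,0,0,0,0,0,1],[0,0,0,0,0,0,1],[0,0,0,0,0,0,1],[0,0,0,0,0,0,1],[0,0,0,0,0,0,1],[0,0,0,0,0,0,1]])

```text
time_s: 11.55
ee_pos: [527.1, -289.7, 171.6]
tool_rot: [-1.104, 0.855, -1.107]
ft_force: [-0.5, 0.2, 1.2]
width: 9.5
```

```bash
python3 plan.py -0.262 -58 0 62; python3 - <<'E'
from station import optics
import cv2
for n in("wrist",): cv2.imwrite(f"pics/{n}7.png",optics.snapshot(n)["image"][:,:,::-1])
E
```

```text
sign 1 turn [ 0.1 -0.2 -0.2] tcp [ 527.6 -289.1  171.1] shift now-axes [-0.05  0.06  0.05] shift in goal axes [-0.05  0.06  0.05]
sign -1 turn [3.000e-01 1.798e+02 1.000e-01] tcp [ 527.6 -289.1  171.1] shift now-axes [-0.05  0.06  0.05] shift in goal axes [ 0.05  0.06 -0.05]
t 11.55 p [ 527.1 -289.7  171.6] axes x,y,z [[0.25, -0.97, -0.0], [0.25, 0.07, -0.97], [0.93, 0.25, 0.26]] F [-0.5  0.2  1.2] w 9.5 j [ 0.99  0.51 -0.64  1.91  0.21  0.62  0.54]
```

View pics/wrist7.png

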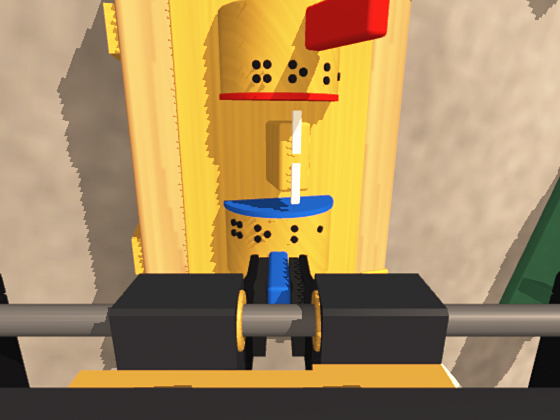

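Blue is gripped at 9.5 mm, with its 2 dots (296,234) at the pointer. Releasing and backing off.

Call:
send_rows(targets=[[0,0,0,0,0,0,-1],[0,0,0,0,0,0,-1],[0,0,0,0,0,0,-1],[0,0,0,0,0,0,-1],[0,0,0,0,0,0,-1],[0,0,0,0,0,0,-1],[0,0,0,0,0,0,-1],[0,0,0,0,0,0,-1],[0,0,0,0,-1,0,-1],[0,0,0,0,-2,0,-1],[0,0,0,0,-2,0,-1],[0,0,0,0,-2,0,-1]])

```text
time_s: 12.6
ee_pos: [509.9, -294.4, 240.8]
tool_rot: [-1.103, 0.853, -1.107]
ft_force: [-0.3, 0.2, 0.4]
width: 81.5
```

Call:
send_rows(targets=[[0,0,0,0,-2,0,-1],[0,0,0,0,-2,0,-1],[0,0,0,0,-2,0,-1],[0,0,0,3,0,-1,-1],[0,0,0,3,0,-1,-1],[0,0,0,3,0,-1,-1],[0,0,0,3,0,-1,-1],[0,0,0,3,0,-1,-1],[0,0,0,3,0,-1,-1],[0,0,0,0,0,0,-1],[0,0,0,0,0,0,-1],[0,0,0,0,0,0,-1]])

```text
time_s: 13.6
ee_pos: [485.3, -486.6, 281.7]
tool_rot: [-1.102, 0.853, -1.107]
ft_force: [-0.9, 1.3, 0.1]
width: 87.4
```

```bash
python3 - <<'E'
from station import env, optics, nets
from h import *
from plan import mid,yaw
st=env.state(); print(st["time_s"],st["ee_pos"],st["ft_force"],st["width"])
S={n:optics.snapshot(n) for n in("top","scene")}
for n in S:
    im=S[n]["image"][:,:,::-1].copy(); print(n,[(round(d["conf"],2),d["rect"]) for d in nets.masks_of("hull_center",n)][:2])
    for nm,yc in(("oak_red",58),("oak_blue",-58)):
        img=S[n]["image"].astype(int);R,G,B=img[...,0],img[...,1],img[...,2]
        c=((R>110)&(G<60)&(B<70) if nm=="oak_red" else (B>G*1.3)&(B>R*1.5)&(B>50)).astype(np.uint8)
        box=np.zeros_like(c); q=proj(S[n],tabbox(mid,yaw,.262 if yc>0 else -.262,yc,45)); x,y=q.min(0).astype(int);X2,Y2=q.max(0).astype(int)
        box[y-15:Y2+15,x-15:X2+15]=1; m=c*box
        k,l,stt,_=cv2.connectedComponentsWithStats(m)
        if k<2: print(nm,n,"none"); continue
        # tab = component nearest the predicted centre
        cen=_[1:]; i=1+np.argmin(np.linalg.norm(cen-q.mean(0),axis=1)+1000*(stt[1:,4]<40)); m=(l==i).astype(np.uint8)
        b=[]
        for a in np.arange(-.84,.85,.02):
          for dx in(-4,-2,0,2,4):
           for dy in(-4,-2,0,2,4):
            t=np.zeros_like(m); cv2.fillConvexPoly(t,cv2.convexHull(np.round(proj(S[n],tabbox(mid+[0,0,0],yaw,a,yc))).astype(np.int32)),1) if dx==dy==0 else None
            if dx==dy==0: b.append(((t&m).sum()/(t|m).sum(),round(a,2)))
        print(nm,n,stt[i].tolist(),[(round(float(u),2),float(v)) for u,v in sorted(b)[::-1][:3]])
    cv2.imwrite(f"pics/{n}8.png",cv2.resize(im[205:345,330:500] if n=="top" else im[165:300,70:250],None,fx=4.2,fy=4.2,interpolation=2))
E
```

```text
13.6 [ 485.25205314 -486.64074848  281.74023785] [-0.86182931  1.28976676  0.0821656 ] 87.40299611720691
top [(0.61, [263.8, 141.4, 43.8, 33.4])]
oak_red top [383, 269, 13, 13, 73] [(0.45, 0.28), (0.45, 0.24), (0.43, 0.26)]
oak_blue top [452, 267, 20, 13, 171] [(0.71, -0.28), (0.7, -0.24), (0.7, -0.26)]
scene [(0.59, [302.8, 258.4, 51.3, 25.7])]
oak_red scene [181, 190, 10, 19, 163] [(0.73, 0.2), (0.71, 0.22), (0.71, 0.24)]
oak_blue scene [116, 206, 16, 24, 230] [(0.78, -0.42), (0.77, -0.34), (0.77, -0.4)]
```

View pics/top8.png

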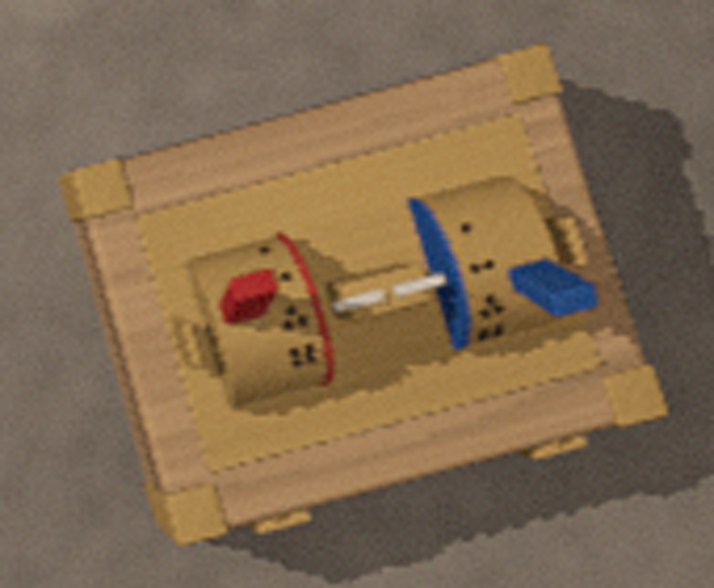

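View pics/scene8.png

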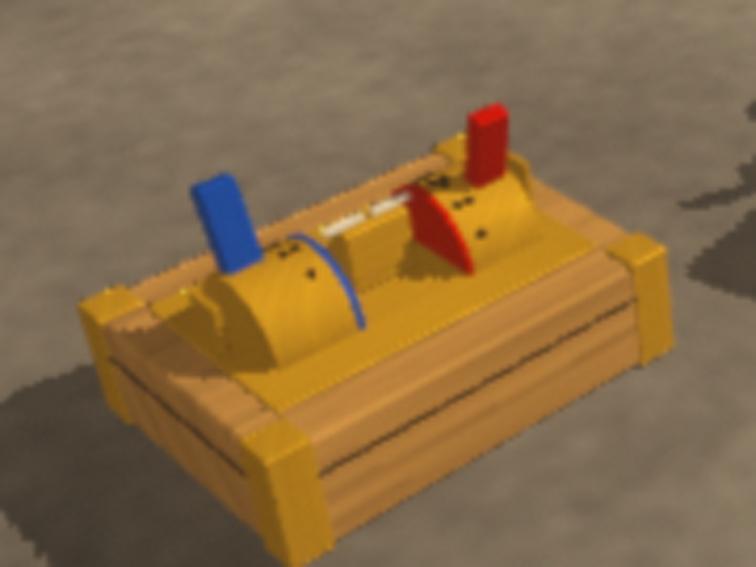

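Both wheels read correctly: 3 dots (293,318) and 2 dots (482,266) lie on the pointer line, and the hull's rect is unchanged within noise. The arm is clear, so I'm handing in.

```bash
python3 -c "
from station import env
print(env.hand_in())"
```

```text
the job is handed in; nothing more can be done
None
```

I set the oak case's red-tab wheel to 3 and its blue-tab wheel to 2, backed the arm off, and handed the job in at about 14 s of the 42 s. No verdict was reported.

- **How it was done:** For each wheel I straddled the tab with the tool tilted to the target angle (+15° red, -15° blue), closed on it at 8 N, then opened and backed off. The jaws closed to 10.3 mm on red and 9.5 mm on blue, against a 10 mm tab.
- **Dots at the pointers:** In the last pictures the 3 red-wheel dots and the 2 blue-wheel dots lie on the white pointer line, to within about 4°.
- **Wheel angles:** The allowed bands are 0.087 to 0.437 rad for red and -0.437 to -0.087 rad for blue.

  | Wheel | Target (rad) | Top-camera fit (rad) | Scene-camera fit (rad) |
  |---|---|---|---|
  | red | +0.262 | +0.26 | +0.20 to +0.24 |
  | blue | -0.262 | -0.26 | -0.34 to -0.42 |

- **Disagreement:** The scene camera's fit for blue is well off the top camera's, though it is flat and still inside the band. I relied on the top view, the dots and the jaw alignment instead.
- **Hull:** The networks found it within 1–3 px of its first position in both views, so it looks unmoved.
- **Contact:** The arm ended well clear of the case, with the wrist force only about 1–2 N.

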